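Take the hold-down plate off the tube shaker and lay it on the drain rack

ROBOT

A 6-joint arm with a two-finger parallel gripper is mounted at the origin on a cart in front of the work surface, level with it; the furniture and walls round the work are solid. World frame = base frame: x ahead of the robot, y to its left, z up, the work surface at z = 0. Lengths are in m, angles in rad, forces in N, time in s.
With the tool pointing down it reaches from about 0.35 to 0.975 m from the base axis. Payload 4.9 kg.
Tool frame: the origin (TCP) lies on the centre line of the jaws, within the pads' length; the fingertips stand 8 mm ahead of it and the grasp point (between the pads) lies 11 mm behind it; z points along the fingers, y is the direction in which the jaws open and shut (so a half turn about z gives the same grasp; the last joint's range is limited). The gripper opens to 85 mm and grips with 20 to 120 N. Pads are 22 mm wide; open, the fingers measure 114 mm over their backs; the gripper's body (76 mm by 85 mm) begins 54 mm behind the grasp point. The pads swing forward as they close: fully open they stand 13 mm farther back than shut.
Start: joints at [1.036, 0.053, 1.613, -0, 1.476, -0.119], TCP at [0.252, 0.572, 0.239] pointing down, gripper open.
Joint ranges: [-3.01, 3.01], [-1.01, 2.22], [0.06, 2.58], [-1.02, 4.17], [0.09, 2.62], [-3.14, 3.14]. Speed limits (rad/s): [2.57, 2.57, 3.14, 3.14, 3.14, 3.14].

INTERFACE

Orientations are given as a rotation vector (axis times angle).
In Python, from station import get_obs, get_image, calibration, finish_job gives the robot as it stands. The module is installed in compiled form; this text tells all that it offers.
- The arm moves only by the shell command python3 -m jog 'ROWS' [FORCE]. ROWS is JSON, a list of rows, each a list of 7 numbers: the shift along the tool's x, y, z in cm, then the turn, a rotation vector about the tool's x, y, z in rad, then the closure in counts, from 0 (fully open) to 255 (shut). In form: [[dx, dy, dz, ax, ay, az, jaw], ...]. A call has 1 to 8 rows; each row is the pose to reach, as a shift and turn from the pose measured when the call began, along the tool's axes at that moment; what a row does not reach only later rows make up. A row lasts 1/12 s, in which the tool goes at most 41.7 mm and 7.16 degrees, less where a joint would pass 70% of its speed; a pose out of reach is approached as far as the arm can. A call with a gripper value outside its range is refused whole. The fingers move at their own pace and stop on an object; FORCE is the grip in N (left out, the last holds). Time passes only in rows, so rows that repeat a pose let the fingers close. It gives the time, the measured TCP pose, the force and the opening at its end, in the units of the state.
- get_obs(): the state, without advancing time (a new reading comes with each control period).
- get_image(name): name is "side" or "top" or "wrist"; returns the picture (480x640x3 uint8, red, green, blue); there is no depth.
- calibration(name): a dict with "vfov" (degrees; the focal length in pixels is half the picture's height over the tangent of half this angle, whatever the lens; pixels are square), "cx", "cy" (the principal point, pixels), "R" (3x3) and "t" (3): a world point X has camera coordinates R X + t. Camera axes: x right, y down, z forward; pixel columns grow to the right and rows downward; lengths in m; the calibration is good to about 2 mm. A picture is of the moment at which its call begins: read the wrist's pose just before it. calibration takes no time and is no camera call; for the wrist camera it gives the pose at the moment of the call.
- finish_job(): hands the job in, once; it reports no verdict.
The state is a dict: "t": time; "q": joint angles; "dq": joint speeds; "effort": joint torques, N m; "tool_pos": TCP position; "tool_rot": TCP orientation; "contact_force": force on the tool from outside, world axes, zero at the start; "wrist_torque": the same for the moment, N m; "opening": finger opening in m.
Only numpy, scipy, OpenCV 4.12 (cv2) and the standard library are available. Lean on these libraries where they do the work, as an engineer would, in place of code of your own. Each camera call takes 0.05 s, during which the arm holds its last target. There are 200 camera calls.

TASK

The tube shaker's hold-down plate has to come off for disinfecting. Squeeze its two black grip bars together to free the catch and, still squeezing, lift the plate straight up and level off its two dowels. Then lay it flat on the sloped wires of the drain rack, centred, with its catch edge lowest and close against the upturned wire stops; set it down rather than drop it, let go, and leave the other things where they are.

Things in the scene. Friction and masses are not known exactly. Their poses are not given: they have to be found in the camera images.
- tube_shaker: Bench tube shaker, fixed: white housing 150 (x) x 230 (y) x 58 mm, dial on its -x face. Origin on the desk under its centre, z up. Two columns at x = 0, y = +-80 mm end in shoulders 170 mm up, on which the hold-down plate rests; a 10 mm dowel rises 30 mm more from each, through the plate. Eight capped tubes stand between them; their upper aluminium plate has its underside at z = 130 mm.
- hold_plate: Loose hold-down plate, 0.35 to 0.6 kg: aluminium, 84 (x) x 190 (y) x 10 mm, rubber pad 66 x 104 x 6 mm under its middle. Origin at the centre of its metal underside, z up; on the shaker its axes agree with the shaker's. Its 11.2 mm holes at y = +-80 mm are 22 mm long, so it binds if tilted; it must rise 30 mm to clear the dowels. Top parts other than the grip bars end below z = 23 mm.
- grip_mid (a point): On the hold-down plate at (-4.5, 0, 40) mm, axes as the plate's: midway between the outer faces of the two black upright grip bars when fully squeezed. Bars run along y, 60 mm long or more, from z = 20 to 58 mm of the plate; fixed front bar's outer face at x = -20 mm, sprung rear bar's at x = +20 mm. Squeeze along x: 40 mm wide at rest, 31 mm squeezed.
- catch_tip (a point): Lowest point of the steel catch at (-42.5, 0, -45.5) mm in the plate's frame. The catch, 22 mm wide (y), hangs from the plate's front (-x) edge at x = -49 to -36 mm and hooks 4 mm under the upper tube plate; until freed it holds the plate down. Lift the plate 50 mm or more to bring it above the upper tube plate before going sideways.
- release_bar (a joint): Travel (m) of the sprung rear grip bar with the catch, which is one piece with it: 0 at rest (hooked), 0.009 fully squeezed towards the front bar; both move to the plate's -x. The catch is free beyond about 0.006. The spring needs about 4 N to start and 9 N at full travel, and springs back when let go.
- drain_rack: Steel wire drain rack on a drip tray, fixed to the desk, 150 (x) x 208 (y) x 143 mm. Origin on the desk under it, z up; the low side of its slope faces -x, the high side +x.
- rack_bars: The drain rack's four sloped wires, 6 mm thick, at y = +-70 and +-88 mm. Frame tilted 30 degrees about the rack's y: x up the slope, z out of it, z = 0 on the wires' tops. Origin, 115 mm over the desk: where the plate's origin comes when it lies flat, front (catch) edge against the stops, axes agreeing. Stops: upturned wire ends at x = -42.5 mm, 18 mm high. The middle is open for the catch.
- label_roll: Bystander: white label roll lying flat, 84 mm across, 38 mm high, loose. Origin under its centre.
- code_scanner: Bystander: black pistol code reader lying on its side, 152 x 64 x 50 mm, loose. Origin under its centre.
- marker_a: Bystander: white marker with black cap, 132 x 12 x 13 mm, loose, lying along its x. Origin under its centre.

How it is judged:
On the way, in this order (a step that is already met when the one before it is completed fails the run):
1. the plate is lifted straight up, level, clear of both dowels (z of hold_plate in the frame of tube_shaker above 0.205 m and horizontal distance between hold_plate and tube_shaker below 0.025 m and angle between hold_plate's own z axis and vertical below 0.12 rad), for 0.1 s.
2. the plate, still held, lies on the sloped wires with its catch edge at the stops (contact force between the fingers and hold_plate above 1 N and x of hold_plate in the frame of rack_bars between -0.005 and 0.02 m and y of hold_plate in the frame of rack_bars between -0.014 and 0.014 m and z of hold_plate in the frame of rack_bars below 0.008 m and angle between the z axis of hold_plate and the z axis of rack_bars, either way round below 0.14 rad), for 0.1 s.
At the end, for the whole second after the job is handed in: The hold-down plate lies at rest, released, flat on the rack's sloped wires (within 4 mm and 3.4 degrees), its catch edge lowest and within 12 mm of the stops, centred within 12 mm across the slope and square to the rack within 6 degrees (x of hold_plate in the frame of rack_bars between -0.005 and 0.012 m and y of hold_plate in the frame of rack_bars between -0.012 and 0.012 m and z of hold_plate in the frame of rack_bars between -0.004 and 0.004 m and angle between the z axis of hold_plate and the z axis of rack_bars, either way round below 0.06 rad and angle between the y axis of hold_plate and the y axis of rack_bars, either way round below 0.1 rad and linear speed of hold_plate below 0.01 m/s and value of joint release_bar below 0.003 m and x of catch_tip in the frame of rack_bars below -0.02 m and z of catch_tip in the frame of rack_bars below 0 m); the robot touches nothing.
It fails at once if the plate is cocked on its dowels (z of hold_plate in the frame of tube_shaker below 0.195 m and horizontal distance between hold_plate and tube_shaker below 0.02 m and angle between hold_plate's own z axis and vertical above 0.1 rad).
It fails at once if the plate is wrenched hard against the shaker or its dowels (contact force between hold_plate and tube_shaker above 90 N).
It fails at once if the plate is dropped or slammed onto the rack (contact force between hold_plate and drain_rack above 80 N).
It fails at once if a bystander is pushed away (distance of any of label_roll, code_scanner, marker_a from where it was at the start of the episode above 0.03 m).
It also fails if it takes over 54 s, if anything falls off the work surface, if the arm or the gripper's body presses on something with over 40 N, if the wrist force passes 120 N, or if a joint passes its speed limit or range.

## Working session

There is one attempt and no reset: what is moved stays moved. The work goes in short steps, Python scripts to look and compute and a shell command to move; the robot and the scene stay as the last step left them, time stands still between calls to the robot, and variables do not carry over. Pictures are saved under pics/ and viewed, about 8 in all and at most 12, crops included, and the job is handed in when it is done.

```bash
mkdir -p pics
python3 - <<'E'
from station import *
import cv2
o=get_obs();print(o)
for n in("side","top","wrist"):
    c=calibration(n);print(n,c)
    cv2.imwrite(f"pics/{n}0.png",get_image(n)[:,:,::-1])
E
```

```text
{'t': 0.0, 'q': array([ 1.03601414e+00,  5.33784078e-02,  1.61432054e+00,  6.26694547e-06,
        1.47598653e+00, -1.19021767e-01]), 'dq': array([-0.00049786, -0.00016452,  0.00134503, -0.00181316,  0.00045896,
       -0.00070733]), 'effort': array([ 3.43433094e-04, -3.93696856e+01, -3.70169234e+01, -1.10254182e-04,
        7.11262415e-03,  2.57947102e-05]), 'tool_pos': array([0.25212386, 0.57121916, 0.23803379]), 'tool_rot': array([-0.6482421 , -3.07329103,  0.00310949]), 'contact_force': array([0.15476343, 0.29744481, 0.09181102]), 'wrist_torque': array([-0.01006994, -0.06850072,  0.01454229]), 'opening': 0.08584022009838059}
side {'vfov': 51.15240954691938, 'cx': 324.4375135464217, 'cy': 242.8706876593249, 'R': array([[ 0.91856735, -0.39511519,  0.0108636 ],
       [-0.26154491, -0.62818967, -0.73278374],
       [ 0.29635839,  0.67026989, -0.68037488]]), 't': array([-0.61073621,  0.17713929,  1.37613606])}
top {'vfov': 55.458970698042954, 'cx': 321.8815028958958, 'cy': 244.31900613703735, 'R': array([[ 0.00975323, -0.99992337, -0.00762384],
       [-0.98741931, -0.00842737, -0.157899  ],
       [ 0.15782266,  0.00906795, -0.98742584]]), 't': array([-0.10536419,  0.58816028,  1.10848612])}
wrist {'vfov': 67.16949823232716, 'cx': 327.4660276105431, 'cy': 235.86714667595817, 'R': array([[ 0.40386154,  0.91481789, -0.00201876],
       [ 0.86445629, -0.38090462,  0.32806554],
       [ 0.29935128, -0.13423818, -0.94465281]]), 't': array([-0.62372445, -0.04292947,  0.38189828])}
```

View pics/top0.png

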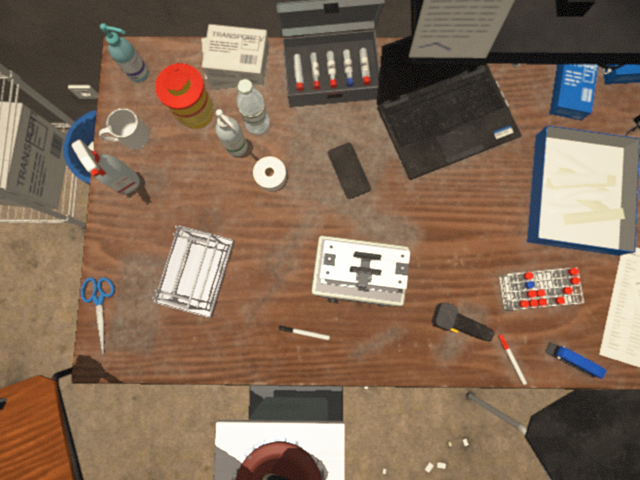

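View pics/side0.png

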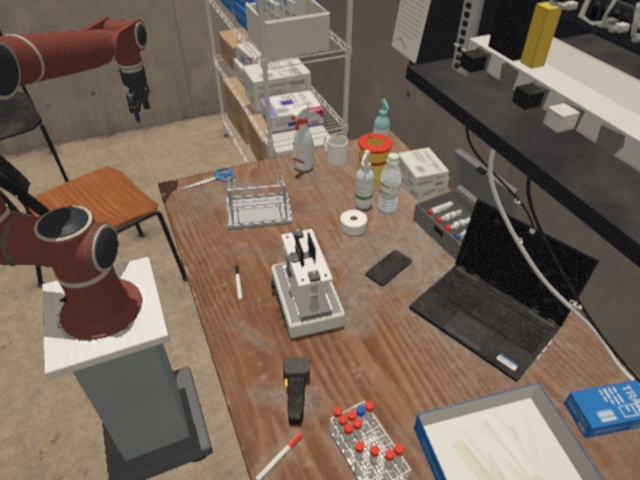

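Run:
```python
import cv2,numpy as np
im=cv2.imread("pics/top0.png")
a=im[222:322,148:238];b=im[222:322,306:416]
v=np.hstack([cv2.resize(x,None,fx=4,fy=4,interpolation=cv2.INTER_CUBIC) for x in(a,b)])
s=cv2.imread("pics/side0.png")
cv2.imwrite("pics/topc.png",v);print(v.shape)
```

```text
(400, 800, 3)
```

View pics/topc.png

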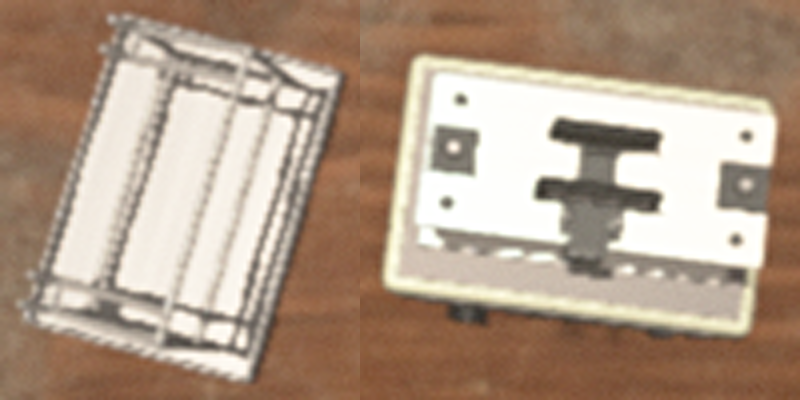

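```bash
cat > h.py <<'E'
import numpy as np,cv2
from station import *
from scipy.spatial.transform import Rotation as Ro
def K(c):
    f=240/np.tan(np.radians(c['vfov'])/2);return np.array([[f,0,c['cx']],[0,f,c['cy']],[0,0,1]])
def proj(c,X):
    p=(K(c)@(c['R']@np.atleast_2d(X).T+c['t'][:,None]));return (p[:2]/p[2]).T
def back(c,uv,z):
    d=c['R'].T@np.linalg.solve(K(c),[uv[0],uv[1],1]);o=-c['R'].T@c['t'];return o+d*(z-o[2])/d[2]
E
python3 - <<'E'
from h import *
c=calibration("top")
f=lambda x,y,x0:(x0+x/4,222+y/4)
for p in [(454,148),(746,184)]:print(back(c,f(*p,216),.2))
for p in [(414,57),(775,100),(750,332),(388,290)]:print('h',back(c,f(*p,216),.058))
for p in [(115,18),(340,70),(250,380),(30,320)]:print('r',back(c,f(*p,148),.0),back(c,f(*p,148),.143))
w=calibration("wrist");print(proj(w,[[.37,.25,.1],[.35,0,.2]]), -w['R'].T@w['t'])
print(Ro.from_rotvec(get_obs()['tool_rot']).as_matrix())
E
```

```text
[ 0.53231357 -0.1182918   0.2       ]
[ 0.51404915 -0.2766413   0.2       ]
h [ 0.60769734 -0.09390741  0.058     ]
h [ 0.58232601 -0.31959498  0.058     ]
h [ 0.43850796 -0.3013594   0.058     ]
h [ 0.46200931 -0.07945265  0.058     ]
r [0.64112682 0.28626521 0.        ] [0.61289321 0.23845655 0.143     ]
r [0.6073865  0.13526587 0.        ] [0.58321897 0.10565428 0.143     ]
r [0.40479428 0.1850159  0.        ] [0.40504133 0.14940889 0.143     ]
r [0.44171279 0.32942024 0.        ] [0.43751075 0.27641093 0.143     ]
[[  83.77597231  448.38930395]
 [-258.62800277  630.61532401]] [0.17470879 0.60554397 0.3737392 ]
[[-9.14803605e-01  4.03898043e-01 -8.57343917e-04]
 [ 4.03898896e-01  9.14802547e-01 -1.40809613e-03]
 [ 2.15573126e-04 -1.63441168e-03 -9.99998641e-01]]
```

View pics/wrist0.png

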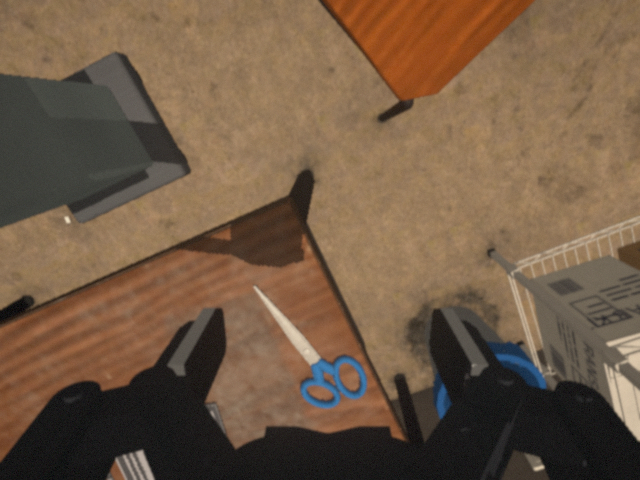

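```bash
python3 -m jog '[[-3.3,-1.6,-1.2,0,0,0.11,0],[-6.6,-3.2,-2.4,0,0,0.22,0],[-9.9,-4.8,-3.6,0,0,0.33,0],[-13.2,-6.4,-4.8,0,0,0.44,0],[-16.5,-8,-6,0,0,0.55,0],[-19.8,-9.6,-7.2,0,0,0.66,0],[-23.1,-11.1,-8.4,0,0,0.77,0],[-26.4,-12.6,-9.6,0,0,0.88,0]]'
python3 - <<'E'
from h import *
o=get_obs();R=Ro.from_rotvec(o['tool_rot']).as_matrix()
print(o['tool_pos'],o['q'],R.T@(np.array([.51,.266,.364])-o['tool_pos']))
Rt=np.c_[[.1148,.9934,0],[.9934,-.1148,0],[0,0,-1]]
print(Ro.from_matrix(R.T@Rt).as_rotvec())
E
```

```text
t: 0.82
tool_pos: [0.4436, 0.348, 0.3348]
tool_rot: [1.903, 2.5, -0.003]
contact_force: [1.0, 0.6, 0.1]
opening: 0.0854
[0.44356251 0.34797645 0.33479665] [ 5.33578023e-01 -1.30809357e-01  1.63429405e+00 -7.32273773e-04
  1.63975286e+00  2.63853679e-01] [-0.09674685  0.04215553 -0.02915257]
[-0.00116192  0.0013891   0.38472675]
```

```bash
python3 -m jog '[[-3.2,1.4,-1,0,0,0.11,0],[-6.4,2.8,-2,0,0,0.22,0],[-9.7,4.2,-2.9,0,0,0.33,0],[-9.7,4.2,-2.9,0,0,0.385,0],[-9.7,4.2,-2.9,0,0,0.385,0]]'
python3 - <<'E'
from h import *
import pickle
o=get_obs();c=calibration("wrist");im=get_image("wrist")
pickle.dump((o,c),open("w1.pkl","wb"));cv2.imwrite("pics/w1.png",im[:,:,::-1])
s=get_image("side");print(o['q'],o['dq'].round(3))
E
```

```text
t: 1.23
tool_pos: [0.5111, 0.2641, 0.3641]
tool_rot: [2.35, 2.084, -0.002]
contact_force: [-0.3, 1.2, 0.2]
opening: 0.0855
[ 3.48074007e-01 -1.08027461e-01  1.56577444e+00 -8.71627645e-04
  1.68492424e+00  4.67564593e-01] [ 0.045 -0.003  0.026  0.011  0.    -0.072]
```

View pics/w1.png

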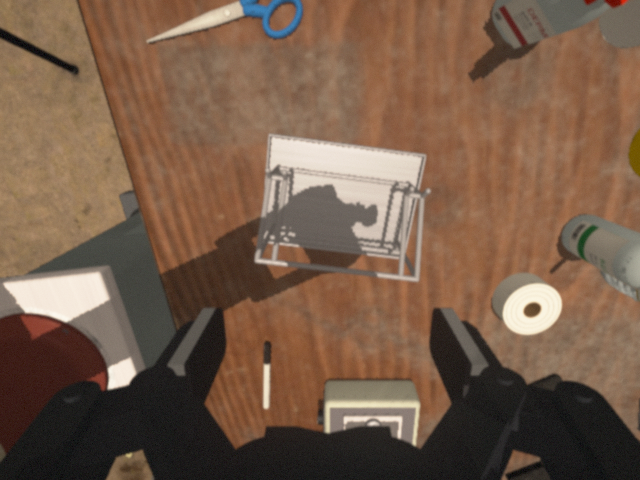

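Run:
```python
import cv2
im=cv2.imread("pics/w1.png")[125:285,245:440]
cv2.imwrite("pics/w1c.png",cv2.convertScaleAbs(cv2.resize(im,None,fx=3.7,fy=3.7,interpolation=cv2.INTER_CUBIC),alpha=1.3))
```

```text
(no output)
```

View pics/w1c.png

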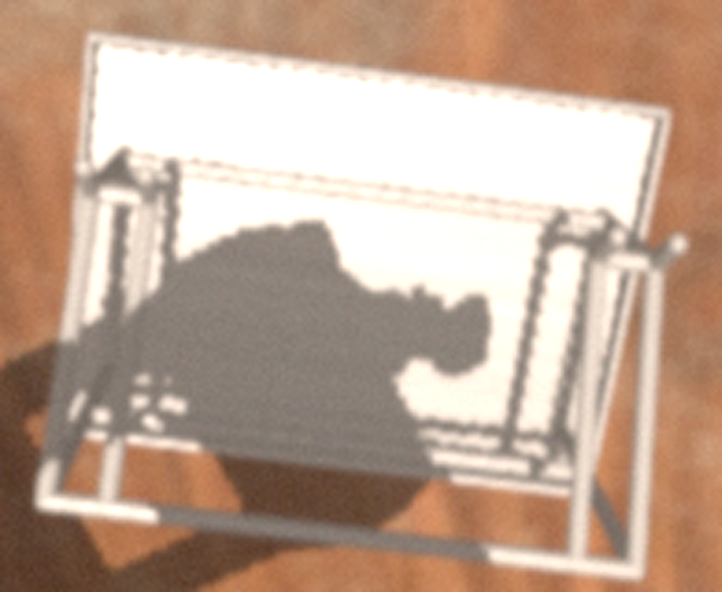

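Run:
```python
from h import *
import pickle
o,c=pickle.load(open("w1.pkl","rb"))
f=lambda p:(245+p[0]/3.7,125+p[1]/3.7)
def B(p,z):
    r=back(c,f(p),z);return r
def pair(n,a,b,z):
    A,Bb=B(a,z),B(b,z);d=Bb-A;print(n,A[:2].round(4),Bb[:2].round(4),'len',np.linalg.norm(d).round(4),'yaw',np.arctan2(-d[0],d[1]).round(4),'mid',((A+Bb)/2)[:2].round(4))
pair('tray low',(90,35),(668,112),0.0)
pair('tray high?',(85,432),(580,490),0.0)
for z in(.14,.13):pair('hi outer',(45,500),(640,572),z);pair('hi inner',(110,500),(578,565),z)
pair('tip outer',(83,172),(678,243),.109)
pair('tip inner',(125,155),(607,218),.109)
```

```text
tray low [0.4404 0.3266] [0.6463 0.2744] len 0.2124 yaw -1.819 mid [0.5433 0.3005]
tray high? [0.4122 0.1765] [0.6064 0.1281] len 0.2001 yaw -1.8153 mid [0.5093 0.1523]
hi outer [0.4275 0.2052] [0.5988 0.1613] len 0.1769 yaw -1.8218 mid [0.5132 0.1833]
hi inner [0.4463 0.203 ] [0.5807 0.1658] len 0.1394 yaw -1.8408 mid [0.5135 0.1844]
hi outer [0.4249 0.2012] [0.601  0.1561] len 0.1818 yaw -1.8218 mid [0.5129 0.1787]
hi inner [0.4442 0.1989] [0.5823 0.1607] len 0.1433 yaw -1.8408 mid [0.5133 0.1798]
tip outer [0.4494 0.2936] [0.6207 0.2519] len 0.1764 yaw -1.8095 mid [0.535  0.2727]
tip inner [0.4623 0.297 ] [0.6002 0.2619] len 0.1423 yaw -1.8201 mid [0.5312 0.2794]
```

```bash
cat >> h.py <<'E'
def T(R,p):
    M=np.eye(4);M[:3,:3]=R;M[:3,3]=p;return M
S=T(Ro.from_euler('z',-.114).as_matrix(),[.523,-.198,0])
BY=-1.819
B0=T(Ro.from_euler('z',BY).as_matrix()@Ro.from_euler('y',-30,degrees=True).as_matrix(),[.524,.227,.115])
def ap(M,P): return (M[:3,:3]@np.atleast_2d(P).T).T+M[:3,3]
E
python3 - <<'E'
from h import *
im=cv2.imread("pics/top0.png");c=calibration("top")
v=np.hstack([cv2.resize(x,None,fx=4,fy=4,interpolation=cv2.INTER_CUBIC) for x in(im[222:322,148:238],im[222:322,306:416])])
def seg(M,a,b,col,off):
    p=(proj(c,ap(M,[a,b]))-[off,222])*4
    if off>300:p[:,0]+=360
    cv2.line(v,*[tuple(int(t) for t in q) for q in p],col,1)
for y in(-.088,-.07,.07,.088):
    seg(B0,[-.0455,y,-.003],[.0535,y,-.003],(0,0,255),148);seg(B0,[-.0455,y,-.003],[-.0455,y,.018],(255,0,0),148)
R=T(Ro.from_euler('z',BY).as_matrix(),[.524,.227,0])
def rect(M,a,b,z,col,off):
    q=[[-a,-b,z],[a,-b,z],[a,b,z],[-a,b,z]]
    for i in range(4):seg(M,q[i],q[(i+1)%4],col,off)
rect(R,.075,.104,0,(0,160,0),148)
rect(S,.075,.115,.058,(0,160,0),306);rect(S,.042,.095,.18,(0,0,255),306);rect(S,.02,.03,.228,(255,0,255),306)
for y in(-.08,.08):seg(S,[0,y,.18],[0,y,.2],(255,0,0),306)
cv2.imwrite("pics/ov.png",v)
E
```

```text
(no output)
```

View pics/ov.png

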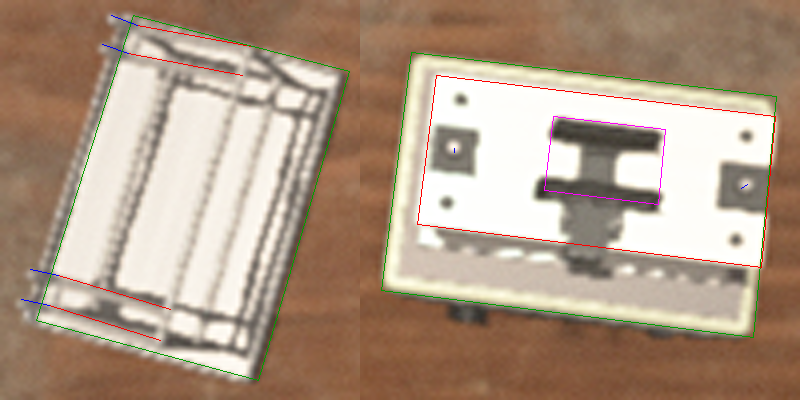

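```bash
cat >> h.py <<'E'
def delta(M):
    o=get_obs();R=Ro.from_rotvec(o['tool_rot']).as_matrix()
    print('cm',(R.T@(M[:3,3]-o['tool_pos'])*100).round(2),'rot',Ro.from_matrix(R.T@M[:3,:3]).as_rotvec().round(4))
# tool pose in plate frame when grasped: tool y=+x plate, x=+y plate, z down
G=T(np.c_[[0,1.,0],[1.,0,0],[0,0,-1]],[-.0045,0,.035])
def P(dz): return S@T(np.eye(3),[0,0,.17+dz])
E
python3 -c "
from h import *
delta(P(.1)@G)"
```

```text
cm [-45.91   6.16   5.89] rot [-0.002   0.0017  0.0001]
```

```bash
python3 -m jog '[[-3.5,0.5,0.5,0,0,0,0],[-7,1,1,0,0,0,0],[-10.5,1.5,1.5,0,0,0,0],[-14,2,2,0,0,0,0],[-17.5,2.5,2.3,0,0,0,0],[-21,3,2.7,0,0,0,0],[-24.5,3.4,3.1,0,0,0,0],[-28,3.8,3.5,0,0,0,0]]'; python3 -c "
from h import *
delta(P(.1)@G)"
```

```text
t: 2.0
tool_pos: [0.5148, -0.017, 0.3279]
tool_rot: [-2.339, -2.095, 0.004]
contact_force: [0.7, 0.2, 0.3]
opening: 0.0855
cm [-17.89   2.35   2.31] rot [-0.0026  0.0015  0.0041]
```

```bash
python3 -m jog '[[-3.5,0.5,0.4,0,0,0,0],[-7,0.9,0.8,0,0,0,0],[-10.5,1.4,1.3,0,0,0,0],[-14,1.9,1.8,0,0,0,0],[-17,2.3,2.3,0,0,0,0],[-17.9,2.35,2.3,0,0,0.004,0],[-17.9,2.35,2.3,0,0,0.004,0]]'
python3 - <<'E'
from h import *
delta(P(0)@G)
c=calibration("wrist");im=np.ascontiguousarray(get_image("wrist")[:,:,::-1])
def seg(M,a,b,col):
    p=proj(c,ap(M,[a,b]));cv2.line(im,*[tuple(int(round(t)) for t in q) for q in p],col,1)
def rect(a,b,z,col):
    q=[[-a,-b,z],[a,-b,z],[a,b,z],[-a,b,z]]
    for i in range(4):seg(S,q[i],q[(i+1)%4],col)
rect(.042,.095,.18,(0,0,255));rect(.02,.03,.228,(255,0,255))
for y in(-.08,.08):seg(S,[0,y,.18],[0,y,.2],(255,0,0))
cv2.imwrite("pics/w2.png",im)
E
```

```text
t: 2.58
tool_pos: [0.5181, -0.1981, 0.3038]
tool_rot: [-2.343, -2.088, 0.006]
contact_force: [-0.6, 0.2, 0.2]
opening: 0.085
cm [0.07 0.08 9.88] rot [-0.0048  0.0006 -0.0006]
```

View pics/w2.png

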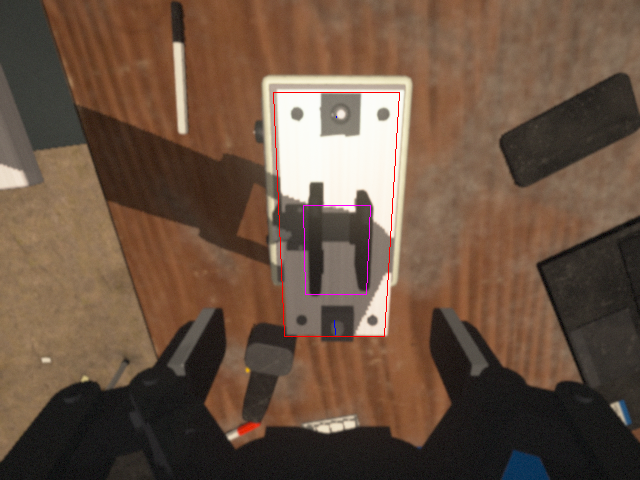

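```bash
python3 -m jog '[[0.05,0.08,2,-0.005,0,0,0],[0.05,0.08,4,-0.005,0,0,0],[0.05,0.08,6,-0.005,0,0,0],[0.05,0.08,7.5,-0.005,0,0,0],[0.05,0.08,9,-0.005,0,0,0],[0.05,0.08,9.8,-0.005,0,0,0],[0.05,0.08,9.9,-0.005,0,0,0],[0.05,0.08,9.9,-0.005,0,0,0]]'; python3 -c "
from h import *
delta(P(0)@G)"
```

```text
t: 3.3
tool_pos: [0.5191, -0.1952, 0.2055]
tool_rot: [2.341, 2.094, 0.001]
contact_force: [-0.3, 0.5, -0.4]
opening: 0.0853
cm [-0.24 -0.03  0.05] rot [ 0.0009 -0.0001  0.0027]
```

```bash
python3 -m jog '[[-0.2,0,0.05,0,0,0,60],[-0.2,0,0.05,0,0,0,110],[-0.2,0,0.05,0,0,0,130],[-0.2,0,0.05,0,0,0,145],[-0.2,0,0.05,0,0,0,160],[-0.2,0,0.05,0,0,0,200],[-0.2,0,0.05,0,0,0,255],[-0.2,0,0.05,0,0,0,255]]' 50; python3 -m jog '[[0,0,0,0,0,0,255],[0,0,0,0,0,0,255],[0,0,0,0,0,0,255],[0,0,0,0,0,0,255]]' 60;  python3 -c "
from h import *
delta(P(0)@G);print(get_obs()['wrist_torque'])"
```

```text
t: 3.97
tool_pos: [0.5203, -0.1977, 0.2075]
tool_rot: [2.338, 2.091, 0.005]
contact_force: [3.1, 0.8, 5.6]
opening: 0.0301
t: 4.3
tool_pos: [0.5201, -0.1978, 0.2077]
tool_rot: [2.339, 2.091, 0.004]
contact_force: [0.5, -0.3, 1.1]
opening: 0.029
cm [ 0.01 -0.16  0.27] rot [0.0052 0.0009 0.0024]
[ 0.09267451 -0.00968332 -0.04855479]
```

```bash
python3 -m jog '[[0,0,-0.3,0,0,0,255],[0,0,-0.8,0,0,0,255],[0,0,-1.3,0,0,0,255],[0,0,-1.8,0,0,0,255],[0,0,-2.3,0,0,0,255],[0,0,-2.8,0,0,0,255]]';python3 -c "
from h import *
delta(P(0)@G);print(get_obs()['wrist_torque'])"
```

```text
t: 4.8
tool_pos: [0.5195, -0.1975, 0.2354]
tool_rot: [2.34, 2.092, 0.003]
contact_force: [-0.8, 0.7, -4.1]
opening: 0.0292
cm [-0.01 -0.11  3.04] rot [0.0035 0.0004 0.0025]
[0.15783036 0.00699681 0.01060799]
```

```bash
python3 -m jog '[[0,0,-0.7,0,0,0,255],[0,0,-1.5,0,0,0,255],[0,0,-2.4,0,0,0,255],[0,0,-3.6,0,0,0,255],[0,0,-5,0,0,0,255],[0,0,-6.5,0,0,0,255],[0,0,-7.5,0,0,0,255],[0,0,-7.5,0,0,0,255]]';python3 - <<'E'
from h import *
cv2.imwrite("pics/s2.png",cv2.resize(get_image("side")[90:330,180:400,::-1],None,fx=2.5,fy=2.5,interpolation=cv2.INTER_CUBIC))
print(get_obs()['wrist_torque'],get_obs()['q'])
E
```

```text
t: 5.47
tool_pos: [0.5205, -0.1981, 0.315]
tool_rot: [2.335, 2.088, 0.006]
contact_force: [0.4, -0.4, -3.5]
opening: 0.029
[-0.02837913  0.02390637  0.00829207] [-4.97788167e-01 -1.49273619e-01  1.68649305e+00  8.18146333e-04
  1.59701698e+00 -3.86290688e-01]
```

View pics/s2.png

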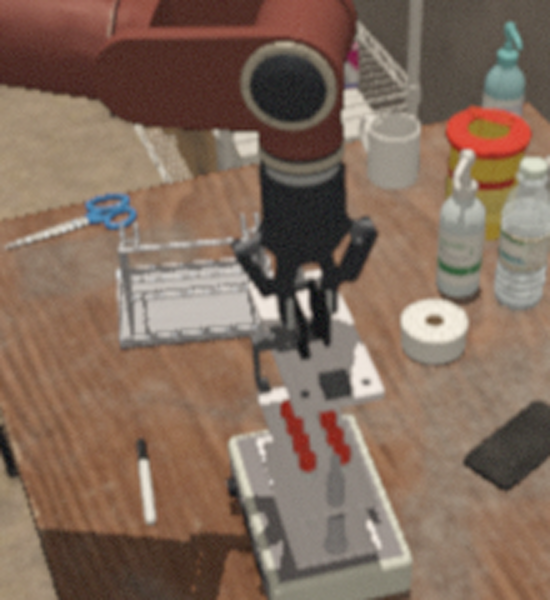

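```bash
cat >> h.py <<'E'
G[2,3]=.0377
M1=T(Ro.from_euler('z',BY).as_matrix(),[.535,.27,.29])
def Q(x,z,y=0): return B0@T(np.eye(3),[x,y,z])
E
python3 -c "
from h import *
delta(M1@G);delta(Q(.006,.1)@G)"
```

```text
cm [47.11 -3.64 -1.59] rot [ 0.007  -0.0046  1.7075]
cm [48.98 -3.46  7.68] rot [-0.3818 -0.4502  1.6624]
```

```bash
python3 -m jog '[[1.5,0,-0.5,0,0,0.06,255],[4,-0.2,-1,0,0,0.16,255],[7,-0.5,-1.5,0,0,0.27,255],[10,-0.8,-1.5,0,0,0.38,255],[13,-1,-1.5,0,0,0.49,255],[16,-1.2,-1.5,0,0,0.60,255],[19,-1.4,-1.5,0,0,0.71,255],[22,-1.6,-1.5,0,0,0.82,255]]'; python3 -c "
from h import *
delta(M1@G);print(get_obs()['q'])"
```

```text
t: 6.18
tool_pos: [0.5278, 0.0241, 0.3263]
tool_rot: [2.981, 0.978, 0.006]
contact_force: [1.0, 0.6, -4.4]
opening: 0.0291
cm [ 15.49 -19.68  -0.2 ] rot [ 0.0036 -0.0046  0.882 ]
[-0.09425155 -0.21991996  1.72648925 -0.00211809  1.62977009  0.84257906]
```

```bash
python3 -m jog '[[1.8,-2.3,0,0,0,0.11,255],[3.6,-4.6,0,0,0,0.22,255],[5.4,-6.9,0,0,0,0.33,255],[7.2,-9.2,0,0,0,0.44,255],[9,-11.5,-0.1,0,0,0.55,255],[11,-14,-0.1,0,0,0.66,255],[13.2,-16.8,-0.2,0,0,0.77,255],[15.3,-19.4,-0.2,0,0,0.88,255]]'; python3 -c "
from h import *
delta(M1@G);delta(Q(.006,.1)@G);print(get_obs()['q'])"
```

```text
t: 6.85
tool_pos: [0.5355, 0.2727, 0.3265]
tool_rot: [3.114, -0.394, 0.006]
contact_force: [2.1, -0.5, -3.1]
opening: 0.029
cm [ 0.01 -0.18 -0.12] rot [ 0.0021 -0.004  -0.0033]
cm [-0.04 -2.06  9.15] rot [-0.5215 -0.003  -0.0043]
[ 0.34894546 -0.04199095  1.56427588 -0.00396326  1.61722053  2.17105567]
```

```bash
python3 -m jog '[[0,-0.4,0.5,-0.08,0,0,255],[0,-0.8,1.2,-0.17,0,0,255],[0,-1.2,2.2,-0.26,0,0,255],[0,-1.6,3.5,-0.35,0,0,255],[0,-2,4.5,-0.44,0,0,255],[0,-2.1,5.3,-0.52,-0.003,-0.004,255],[0,-2.1,5.3,-0.52,-0.003,-0.004,255]]'
python3 - <<'E'
from h import *
delta(Q(.006,.1)@G);delta(Q(.006,.03)@G);print(get_obs()['q'],get_obs()['wrist_torque'])
cv2.imwrite("pics/s3.png",cv2.resize(get_image("side")[90:290,170:390,::-1],None,fx=3,fy=3,interpolation=cv2.INTER_CUBIC))
E
```

```text
t: 7.43
tool_pos: [0.5394, 0.2944, 0.2668]
tool_rot: [2.597, -0.317, -0.097]
contact_force: [-0.8, -0.6, -5.8]
opening: 0.0294
cm [ 0.19 -1.47  2.82] rot [0.0047 0.0054 0.0066]
cm [ 0.22 -1.5   9.82] rot [0.0047 0.0054 0.0066]
[ 0.53498941  0.2666995   1.39060793 -0.37743834  1.85825982  2.30988863] [ 0.75907693 -0.05329758 -0.02077133]
```

View pics/s3.png

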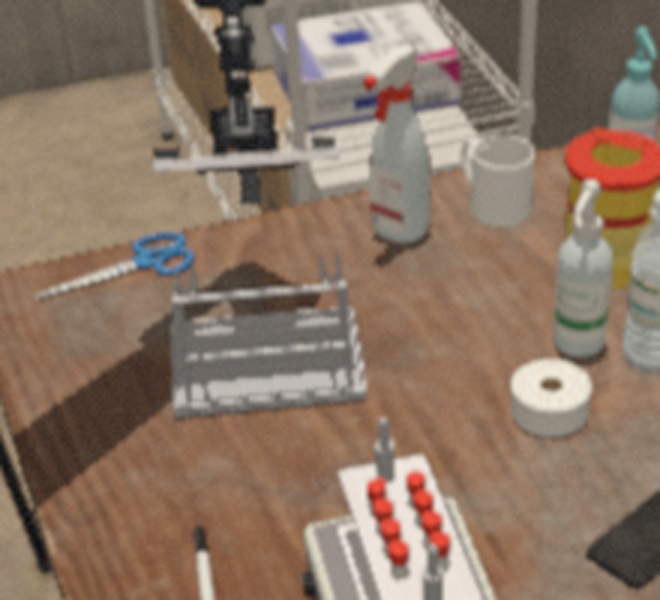

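Run:
```python
from h import *
o=get_obs();W=T(Ro.from_rotvec(o['tool_rot']).as_matrix(),o['tool_pos'])@np.linalg.inv(G)
c=calibration("side")
print(((proj(c,ap(W,[[x,y,z] for x in(-.042,.042) for y in(-.095,.095) for z in(0,.01)]+[[-.0515,0,-.0455]]))-[170,90])*3).round())
```

```text
[[155. 166.]
 [154. 156.]
 [335. 153.]
 [334. 144.]
 [150. 168.]
 [149. 158.]
 [340. 155.]
 [339. 145.]
 [250. 202.]]
```

```bash
python3 -m jog '[[0.1,-0.7,0.5,0.004,0.005,0.006,255],[0.2,-1.4,1,0.004,0.005,0.006,255],[0.2,-1.5,2,0.004,0.005,0.006,255],[0.2,-1.5,3.5,0.004,0.005,0.006,255],[0.2,-1.5,5,0.004,0.005,0.006,255],[0.2,-1.5,6.2,0.004,0.005,0.006,255],[0.2,-1.5,7,0.004,0.005,0.006,255],[0.2,-1.5,7,0.004,0.005,0.006,255]]'
python3 - <<'E'
from h import *
delta(Q(.006,.03)@G);delta(Q(.006,.0)@G);print(get_obs()['q'],get_obs()['wrist_torque'])
E
```

```text
t: 8.15
tool_pos: [0.535, 0.2704, 0.1988]
tool_rot: [2.601, -0.327, -0.089]
contact_force: [-0.7, 0.7, -3.9]
opening: 0.0292
cm [ 0.   -0.16  2.73] rot [-0.0007  0.0019 -0.0015]
cm [ 0.01 -0.16  5.73] rot [-0.0007  0.0019 -0.0015]
[ 0.50811774  0.26985987  1.50085042 -0.37576289  1.73671635  2.33573297] [ 0.64185185 -0.09838087 -0.03923147]
```

```bash
python3 -m jog '[[0,-0.16,0.7,0,0.002,0,255],[0,-0.16,1.5,0,0.002,0,255],[0,-0.16,2.3,0,0.002,0,255],[0,-0.16,3.1,0,0.002,0,255],[0,-0.16,3.8,0,0.002,0,255],[0,-0.16,4.3,0,0.002,0,255],[0,-0.16,4.5,0,0.002,0,255],[0,-0.16,4.5,0,0.002,0,255]]'
python3 - <<'E'
from h import *
delta(Q(.006,.0)@G);o=get_obs();print(o['wrist_torque'])
W=T(Ro.from_rotvec(o['tool_rot']).as_matrix(),o['tool_pos'])@np.linalg.inv(G)
cv2.imwrite("pics/s4.png",cv2.resize(get_image("side")[130:250,195:325,::-1],None,fx=4.8,fy=4.8,interpolation=cv2.INTER_CUBIC))
cv2.imwrite("pics/t4.png",cv2.resize(get_image("top")[200:330,130:260,::-1],None,fx=4.4,fy=4.4,interpolation=cv2.INTER_CUBIC))
E
```

```text
t: 8.82
tool_pos: [0.5294, 0.2496, 0.1584]
tool_rot: [2.6, -0.326, -0.087]
contact_force: [-0.3, -0.5, -4.4]
opening: 0.0294
cm [ 0.03 -0.    1.15] rot [ 0.      0.0007 -0.0013]
[ 0.67214864 -0.14379914  0.01748626]
```

View pics/s4.png

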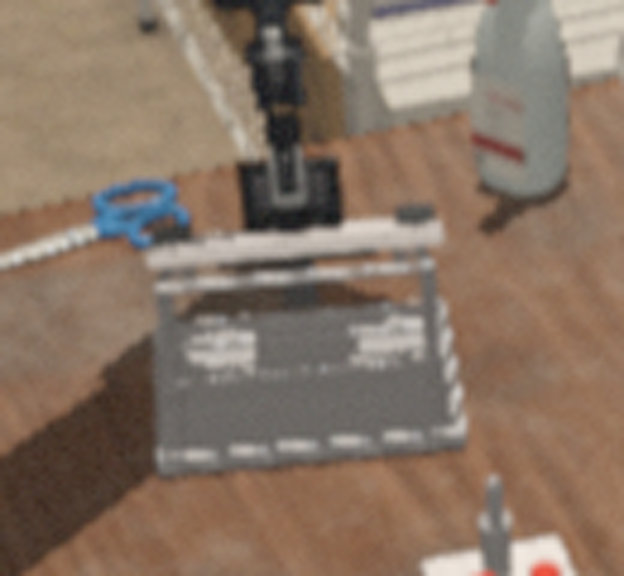

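```bash
python3 -m jog '[[0,0,0.2,0,0,0,255],[0,0,0.4,0,0,0,255],[0,0,0.6,0,0,0,255],[0,0,0.75,0,0,0,255],[0,0,0.85,0,0,0,255],[0,0,0.95,0,0,0,255],[0,0,0.95,0,0,0,255]]'
python3 - <<'E'
from h import *
delta(Q(.006,.0)@G);o=get_obs();print(o['wrist_torque'])
E
```

```text
t: 9.5
tool_pos: [0.5287, 0.2454, 0.1508]
tool_rot: [2.601, -0.326, -0.086]
contact_force: [-1.1, 0.7, -4.2]
opening: 0.0291
cm [-0.   -0.    0.28] rot [-0.0007 -0.0002 -0.0016]
[ 0.66757391 -0.14891307 -0.01767302]
```

```bash
python3 -m jog '[[0,0,0.1,0,0,0,255],[0,0,0.2,0,0,0,255],[0,0,0.3,0,0,0,255],[0,0,0.3,0,0,0,255]]'; python3 -c "
from h import *
delta(Q(.006,.0)@G);o=get_obs();print(o['wrist_torque'])"; python3 -m jog '[[0,0,0.1,0,0,0,255],[0,0,0.15,0,0,0,255],[0,0,0.15,0,0,0,255]]'; python3 -c "
from h import *
delta(Q(.006,.0)@G);o=get_obs();print(o['wrist_torque'])"
```

```text
t: 9.83
tool_pos: [0.5284, 0.244, 0.1484]
tool_rot: [2.601, -0.327, -0.086]
contact_force: [0.2, 0.3, -3.6]
opening: 0.0292
cm [-0.01 -0.    0.  ] rot [-0.001  -0.0003 -0.0017]
[ 0.65240119 -0.12524956 -0.04828447]
t: 10.08
tool_pos: [0.5284, 0.2439, 0.1483]
tool_rot: [2.602, -0.327, -0.085]
contact_force: [-2.3, 4.2, 1.6]
opening: 0.029
cm [-0.01  0.   -0.01] rot [-0.0022 -0.001  -0.002 ]
[ 0.49004495  0.31445091 -0.2652812 ]
```

```bash
python3 -m jog '[[0,-0.1,0.05,0,0,0,255],[0,-0.2,0.05,0,0,0,255],[0,-0.3,0.1,0,0,0,255],[0,-0.3,0.1,0,0,0,255],[0,-0.3,0.1,0,0,0,255]]'; python3 -c "
from h import *
delta(Q(.006,.0)@G);o=get_obs();print(o['wrist_torque'])"
```

```text
t: 10.5
tool_pos: [0.5294, 0.2457, 0.1471]
tool_rot: [2.601, -0.328, -0.083]
contact_force: [-1.8, 1.0, 5.2]
opening: 0.0294
cm [-0.07  0.24 -0.02] rot [-0.0013 -0.002  -0.0028]
[-0.42161082  0.49490685 -0.12001365]
```

```bash
python3 -m jog '[[0,0,0,0,0,0,165],[0,0,0,0,0,0,155],[0,0,0,0,0,0,145],[0,0,0,0,0,0,130],[0,0,0,0,0,0,100],[0,0,0,0,0,0,60],[0,0,0,0,0,0,0],[0,0,0,0,0,0,0]]'; python3 -m jog '[[0,0,0,0,0,0,0],[0,0,0,0,0,0,0],[0,0,-0.5,0,0,0,0],[0,0,-1.5,0,0,0,0],[0,0,-3,0,0,0,0],[0,0,-5,0,0,0,0],[0,0,-7.5,0,0,0,0],[0,0,-10,0,0,0,0]]'; python3 -m jog '[[0,0,-2.5,0,0,0,0],[0,0,-5,0,0,0,0],[0,0,-7,0,0,0,0],[0,0,-8,0,0,0,0],[0,0,-8,0,0,0,0],[0,0,-8,0,0,0,0]]'
python3 - <<'E'
from h import *
t=get_image("top");w=get_image("wrist");s=get_image("side");o=get_obs();c=calibration("wrist")
def dr(im,c,sl,f):
    im=np.ascontiguousarray(im[:,:,::-1]);im=cv2.resize(im,None,fx=f,fy=f,interpolation=cv2.INTER_CUBIC)
    for M,col in((Q(0,0),(0,0,255)),):
        for z in(0,.01):
            q=[[-.042,-.095,z],[.042,-.095,z],[.042,.095,z],[-.042,.095,z]]
            p=((proj(c,ap(M,q))+.5)*f-.5).round().astype(int);cv2.polylines(im,[p],True,col if z else (0,160,0),1)
    return im[int(sl[1]*f):int((sl[1]+sl[3])*f),int(sl[0]*f):int((sl[0]+sl[2])*f)]
a=dr(w,c,(200,60,280,380),1.5)
p=proj(c,ap(Q(0,0),[0,0,0]))[0];print(p)
x0,y0=np.clip(p-[130,140],0,[380,200]).astype(int)
a=dr(w,c,(x0,y0,260,280),2)
b=dr(s,calibration("side"),(205,150,110,110),2.5);d=dr(t,calibration("top"),(145,215,110,110),2.5)
h=min(a.shape[0],550);r=np.vstack([b,d]);H=max(h,r.shape[0])
pad=lambda x:cv2.copyMakeBorder(x,0,H-x.shape[0],0,0,cv2.BORDER_CONSTANT)
v=np.hstack([pad(a[:h]),pad(r)])[:600,:800];cv2.imwrite("pics/f.png",v);print(v.shape,o['contact_force'])
E
```

```text
t: 11.17
tool_pos: [0.5295, 0.2458, 0.1472]
tool_rot: [2.601, -0.328, -0.083]
contact_force: [-0.8, -0.3, -0.3]
opening: 0.0847
t: 11.83
tool_pos: [0.5418, 0.2952, 0.2361]
tool_rot: [2.602, -0.328, -0.082]
contact_force: [0.8, 0.5, 0.2]
opening: 0.0854
t: 12.33
tool_pos: [0.5514, 0.3343, 0.3059]
tool_rot: [2.603, -0.328, -0.081]
contact_force: [-0.9, 0.2, -0.4]
opening: 0.0854
[327.3774553  200.05465157]
(550, 795, 3) [ 0.22921106 -0.50201256 -0.58997778]
```

View pics/f.png

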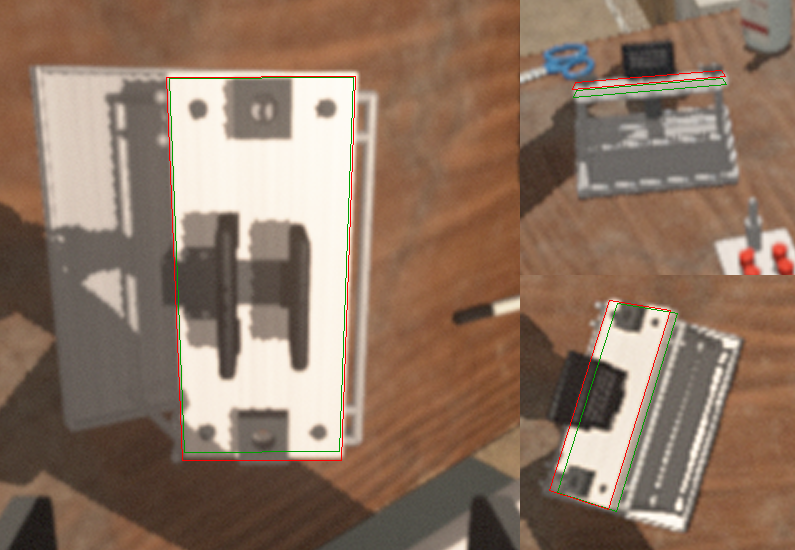

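```bash
python3 -m jog '[[0,0,0,0,0,0,0],[0,0,0,0,0,0,0],[0,0,0,0,0,0,0],[0,0,0,0,0,0,0]]'; python3 -c "
from station import *
print(finish_job())"
```

```text
t: 12.82
tool_pos: [0.5507, 0.3329, 0.3032]
tool_rot: [2.599, -0.327, -0.086]
contact_force: [0.1, 0.4, 0.4]
opening: 0.0854
the job is handed in; nothing more can be done
None
```

I squeezed the two grip bars together and lifted the hold-down plate straight up and level off its dowels. I then lowered it along the rack's slope normal onto the wires, catch edge lowest, and let go. The job was handed in at about 13 s of the 54 s allowed; it gave no verdict.

- **Lift:** with the bars squeezed the opening read 29 mm, slightly under the expected 31 mm. The wrist then carried about 4 N, so the plate came up free without binding.
- **Set-down:** contact came within about 1 mm of the predicted height, at about 7 N or less. While still holding it, I slid the plate about 2.4 mm down the slope, short of the 3 mm I commanded.
- **Final position:** the last pictures show the plate flat, square and against the stops, within about 2 mm of the predicted resting pose. The wrist picture is the basis for that; the side and top pictures show the same.
- **After release:** wrist force was about zero, the gripper was open and the arm well clear.
- **Not checked:** I did not measure the release bar's spring-back, or the bystanders against their start positions. The arm never came near any of them.

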